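# Load the car-carrier train in the order of the display rack

## Task

Load the four model cars from the display rack onto the car-carrier wagon, keeping the order in which they stand in the row: the car at the row's left-hand end, seen from the robot, goes in the bay next to the red locomotive, its neighbour in the next bay, and so on to the right-hand car at the van end. Stand each car on its wheels in the middle of its own bay, lengthwise between the wagon's sides (facing either way), and never let a car roll over.

Things in the scene. Friction and masses are not known exactly. Their poses are not given: they have to be found in the camera images.
- car_red: Red saloon car, 75 mm long, 23.5 high. Loose 1:64 diecast model, about 42 g; wheels do not turn. Body 29 wide, flat sides 4 to 16 mm above the wheels' undersides: grip across the width there. Origin: mid length and width, level with the wheels' undersides. x along the car (front -x), y across, z up. Starts on its plinth, within 0.1 rad of the plinth's x.
- car_blue: Blue hatchback, 66 mm long, 25.5 high. Loose 1:64 diecast model, about 42 g; wheels do not turn. Body 29 wide, flat sides 4 to 16 mm above the wheels' undersides: grip across the width there. Origin: mid length and width, level with the wheels' undersides. x along the car (front -x), y across, z up. Starts on its plinth, within 0.1 rad of the plinth's x.
- car_green: Green off-road car with a yellow roof and spare wheel, 70 mm long, 30 high. Loose 1:64 diecast model, about 42 g; wheels do not turn. Body 29 wide, flat sides 4 to 16 mm above the wheels' undersides: grip across the width there. Origin: mid length and width, level with the wheels' undersides. x along the car (front -x), y across, z up. Starts on its plinth, within 0.1 rad of the plinth's x.
- car_white: White pick-up truck with a black load bed, 76 mm long, 26.5 high. Loose 1:64 diecast model, about 42 g; wheels do not turn. Body 29 wide, flat sides 4 to 16 mm above the wheels' undersides: grip across the width there. Origin: mid length and width, level with the wheels' undersides. x along the car (front -x), y across, z up. Starts on its plinth, within 0.1 rad of the plinth's x.
- plinth_red: Fixed display plinth of the red car: black slab 92 x 52 x 8 mm, red border, grey inlay. Origin: centre of underside; x along the car, y along the row, to the robot's left. The four plinths stand side by side, 90 mm apart, on a wooden rack across the robot's front, in any order. A paint pot and a small block stand on the rack, 78 mm beyond the outer plinths' centres.
- plinth_blue: Fixed display plinth of the blue car: black slab 92 x 52 x 8 mm, blue border, grey inlay. Origin: centre of underside; x along the car, y along the row, to the robot's left. The four plinths stand side by side, 90 mm apart, on a wooden rack across the robot's front, in any order. A paint pot and a small block stand on the rack, 78 mm beyond the outer plinths' centres.
- plinth_green: Fixed display plinth of the green car: black slab 92 x 52 x 8 mm, green border, grey inlay. Origin: centre of underside; x along the car, y along the row, to the robot's left. The four plinths stand side by side, 90 mm apart, on a wooden rack across the robot's front, in any order. A paint pot and a small block stand on the rack, 78 mm beyond the outer plinths' centres.
- plinth_white: Fixed display plinth of the white car: black slab 92 x 52 x 8 mm, white border, grey inlay. Origin: centre of underside; x along the car, y along the row, to the robot's left. The four plinths stand side by side, 90 mm apart, on a wooden rack across the robot's front, in any order. A paint pot and a small block stand on the rack, 78 mm beyond the outer plinths' centres.
- wagon: Fixed car-carrier wagon, blue sills, dark deck, on the track beyond the rack. Origin: its centre at rail level; y along it (about to the robot's left), x across. Deck top 22 mm above the origin, 48 wide between sills that stand 3 mm above the deck. Five yellow chock bars across it, 2.5 high, 3 thick, part four bays of 95 mm, centres at y = -142.5, -47.5, +47.5, +142.5 mm.
- loco: Fixed red diesel shunter, yellow cab roof, 150 long, 47 wide, 64 mm high, coupled to one end of the wagon (either), its centre 276 mm from the wagon's. A brown van with a grey roof, 150 long, 62 high, stands at the other end. Origin: its centre at rail level; y along the track.
Mind the look-alikes: they are no part of the job. Leave any pink or purple look-alike of the car_white alone.

How it is judged:
By the outcome, as a careful person would: the job done as asked, in the order asked, and still so for the second after the job is handed in, with the robot touching nothing.
It also fails if it takes over 90 s, if anything falls off the work surface, if the arm or the gripper's body presses on something with over 40 N, if the wrist force passes 120 N, or if a joint passes its speed limit or range.

## Robot

A 6-joint arm with a two-finger parallel gripper is mounted at the origin on the work surface. World frame = base frame: x ahead of the robot, y to its left, z up, the work surface at z = 0. Lengths are in m, angles in rad, forces in N, time in s.
With the tool pointing down it reaches from about 0.3 to 1 m from the base axis. Payload 5.1 kg.
Tool frame: the origin (TCP) lies at the very end of the fingers, on their centre line; the grasp point (between the pads) lies 19 mm behind it; z points along the fingers, y is the line along which they close (so a half turn about z gives the same grasp; the last joint's range is limited). The gripper opens to 95 mm and grips with 3 to 60 N. Pads are 20 mm wide; open, the fingers measure 119 mm over their backs; the gripper's body (75 mm by 180 mm) begins 59 mm behind the grasp point.
Start: joints at [-1.329, 0.124, 1.65, -0, 1.367, -0.083], TCP at [0.207, -0.616, 0.215] pointing down, gripper open.
Joint ranges: [-2.61, 2.61], [-1.02, 2.33], [0.03, 2.71], [-1.35, 4.49], [0.32, 2.68], [-2.91, 2.91]. Speed limits (rad/s): [2.57, 2.57, 3.14, 3.14, 3.14, 3.14].

## Interface

Orientations are given as a rotation vector (axis times angle).
In Python, from rig import ctrl gives the robot as it stands.
- The arm moves only by the shell command python3 -m crank 'ROWS' [FORCE]. ROWS is JSON, a list that holds one entry, the list of rows, each a list of 5 numbers: the opening, from 0 (shut) to 1 (fully open), then the shift along the tool's x, y, z scaled (see below), then the turn about the tool's z scaled (see below). A call has 1 to 12 rows; each row is the pose to reach, as a shift and turn from the pose commanded when the call began, along the tool's axes at that moment, turning the shorter way round; what a row does not reach only later rows make up. The controller multiplies each number of a shift by 30 cm and each number of a turn by 360 degrees. A row lasts 1/12 s, in which the tool goes at most 41.7 mm and 7.16 degrees, less where a joint would pass 70% of its speed; a pose out of reach is approached as far as the arm can. A call with a number of a shift or a turn outside -1 to 1 is refused whole. A call with a gripper value outside its range is refused whole. The fingers move at their own pace and stop on an object; FORCE is the grip in N (left out, the last holds). Time passes only in rows, so rows that repeat a pose let the fingers close. It gives the time, the measured TCP pose, the force, the opening and the grip force at its end, in the units of the state.
- ctrl.sense(): the state, without advancing time (a new reading comes with each control period).
- ctrl.capture(name): name is "scene" or "top"; returns a dict with "img" (480x640x3 uint8, red, green, blue), "depth" (480x640 float32, m along the optical axis (not along the pixel's ray), 0 where there is no reading), "vertical_fov" (degrees; the focal length in pixels is half the picture's height over the tangent of half this angle, whatever the lens; pixels are square), "cx", "cy" (the principal point, pixels), "extrinsics" (4x4, takes a point from world to camera coordinates). Camera axes: x right, y down, z forward; pixel columns grow to the right and rows downward; lengths in m; the calibration is good to about 2 mm. A picture is of the moment at which its call begins.
- ctrl.finish_job(): hands the job in; it is judged then, once.
The state is a dict: "time_s": time; "joints": joint angles; "qd": joint speeds; "joint_torque": joint torques, N m; "position": TCP position; "tcp_rot": TCP orientation; "contact_force": force on the tool from outside, world axes, zero at the start; "ft_torque": the same for the moment, N m; "gripper_width": finger opening in m; "grip_force": force on a finger pad.
Only numpy, scipy, OpenCV 4.12 (cv2) and the standard library are available. Lean on these libraries where they do the work, as an engineer would, in place of code of your own. Each camera call takes 0.05 s, during which the arm holds its last target. There are 200 camera calls.

## Working session

There is one attempt and no reset: what is moved stays moved. The work goes in short steps, Python scripts to look and compute and a shell command to move; the robot and the scene stay as the last step left them, time stands still between calls to the robot, and variables do not carry over. Pictures are saved under pics/ and viewed, at most 14 in all, crops included, and the job is handed in when it is done.

```bash
ls; mkdir -p pics
cat > h.py <<'E'
import numpy as np, cv2, json
from rig import ctrl
def cap(n,save=None):
    d=ctrl.capture(n)
    if save: cv2.imwrite('pics/'+save,cv2.cvtColor(d['img'],cv2.COLOR_RGB2BGR))
    return d
def world(d,u,v,z=None):
    "pixel -> world: by depth, or on plane z"
    f=240/np.tan(np.radians(d['vertical_fov'])/2); E=np.array(d['extrinsics']); R,t=E[:3,:3],E[:3,3]
    r=np.array([(u-d['cx'])/f,(v-d['cy'])/f,1.])
    c=-R.T@t; w=R.T@r
    s=d['depth'][int(v),int(u)] if z is None else (z-c[2])/w[2]
    return c+s*w
E
python3 - <<'E'
from h import *
for n in('scene','top'):
    d=cap(n,n+'0.png'); print(n,d['vertical_fov'],d['cx'],d['cy'],np.round(d['extrinsics'],3).tolist())
s=ctrl.sense();print(s)
E
```

```text
pics
scene 50.32967317760203 306.3726364099778 239.36280780707935 [[-0.456, 0.89, -0.004, 0.295], [0.712, 0.362, -0.602, -0.29], [-0.534, -0.277, -0.799, 1.499], [0.0, 0.0, 0.0, 1.0]]
top 45.07450327540649 325.3310937861588 236.9730833159708 [[0.018, -1.0, 0.01, -0.083], [-0.999, -0.018, -0.043, 0.484], [0.043, -0.009, -0.999, 1.305], [0.0, 0.0, 0.0, 1.0]]
{'time_s': 0.1, 'joints': array([-1.32862010e+00,  1.24428805e-01,  1.65151929e+00, -3.48423875e-05,
        1.36748276e+00, -8.25913701e-02]), 'qd': array([-2.81716839e-06, -6.06254039e-04, -4.80129726e-03,  2.08283786e-03,
        3.25038153e-04,  6.49365922e-04]), 'joint_torque': array([ 3.13308065e-04, -4.18882477e+01, -3.61096430e+01,  7.77511206e-02,
        4.61873040e-02, -7.28409486e-05]), 'position': array([ 0.20723869, -0.61547665,  0.21352786]), 'tcp_rot': array([-3.09845668e+00, -5.07619902e-01,  2.83408905e-04]), 'contact_force': array([ 0.21325923,  0.45585997, -0.06063144]), 'ft_torque': array([0.02129705, 0.01291751, 0.01922505]), 'grip_force': 0.0, 'gripper_width': 0.09540031266263804}
```

View pics/scene0.png

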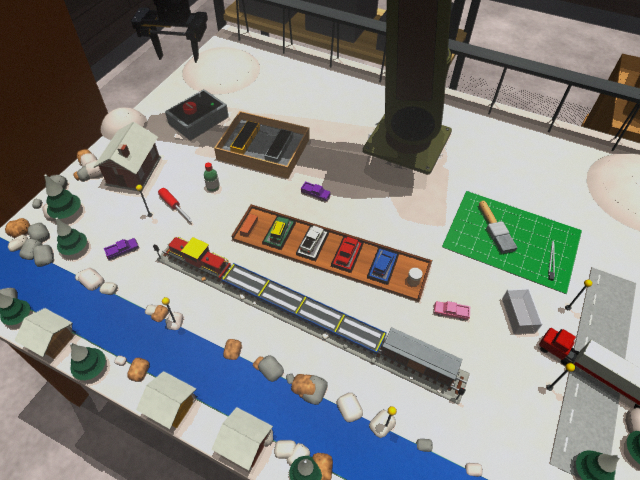

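View pics/top0.png

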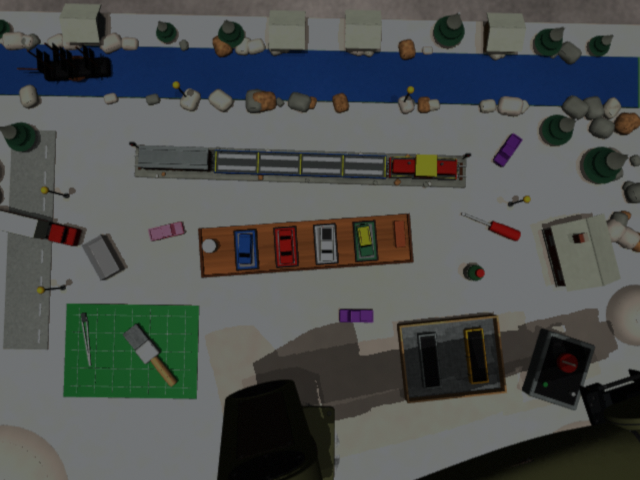

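Top view: row left to right is blue (246,249), red (286,246), white (326,243), green (365,240). The loco (425,167) is at the right (-y) end of the wagon and the van (173,158) at the left. Candidates for the white car: white pick-up (326,243); look-alikes pink (167,230), purple (356,315) and purple (508,150), plus two cars in the tray (428,360) and (476,357). The white one on the rack is the target.

Run:
```python
from h import *
d=cap('top'); im=d['img']
f=240/np.tan(np.radians(d['vertical_fov'])/2); E=np.array(d['extrinsics']); R,t=E[:3,:3],E[:3,3]
v,u=np.mgrid[0:480,0:640]
P=np.stack([(u-d['cx'])/f*d['depth'],(v-d['cy'])/f*d['depth'],d['depth']],-1)
W=(P-t)@R; np.save('W.npy',W)
for n,(a,b) in dict(table=(200,160),rack=(226,260),rack2=(386,225),pl=(247,268),deck=(237,170),deck2=(365,158),loco=(425,167),van=(173,158),blue=(246,249),red=(286,246),white=(326,243),green=(365,240),pot=(209,246)).items():
    print(n,np.round(np.median(W[b-2:b+3,a-2:a+3].reshape(-1,3),0),4),'std z',W[b-2:b+3,a-2:a+3,2].std().round(4))
g=cv2.convertScaleAbs(cv2.cvtColor(im,cv2.COLOR_RGB2BGR),alpha=2.2)
c=cv2.resize(g[140:280,190:450],None,fx=3,fy=3,interpolation=cv2.INTER_CUBIC)
cv2.imwrite('pics/crop1.png',c)
```

```text
table [0.646  0.2017 0.0733] std z 0.0022
rack [0.4295 0.1492 0.0133] std z 0.0024
rack2 [ 0.5157 -0.2122  0.0129] std z 0.0021
pl [0.4124 0.1008 0.0201] std z 0.0037
deck [0.6311 0.1264 0.0351] std z 0.0025
deck2 [ 0.6642 -0.1605  0.0342] std z 0.0022
loco [ 0.6396 -0.2883  0.0764] std z 0.002
van [0.6487 0.2602 0.0737] std z 0.0017
blue [0.4545 0.1002 0.0471] std z 0.2506
red [0.4629 0.0124 0.0437] std z 0.0026
white [ 0.471  -0.076   0.0476] std z 0.2506
green [ 0.4793 -0.1621  0.0488] std z 0.0026
pot [0.4598 0.182  0.0467] std z 0.0024
```

View pics/crop1.png

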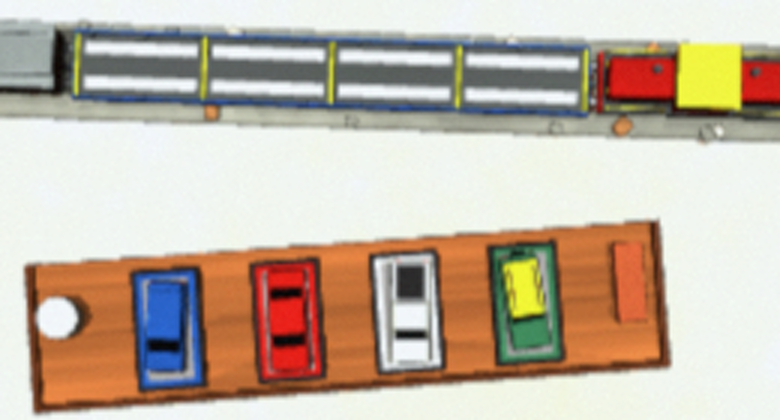

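The crop confirms the choice: blue, red, white and green cars stand on their plinths, with the bars at crop u = 77, 204, 331, 459 and 584, and the loco at the right. Now the poses.

Run:
```python
from h import *
Z=[];ims=[]
for i in range(8):
    d=cap('top'); 
    f=240/np.tan(np.radians(d['vertical_fov'])/2); E=np.array(d['extrinsics']); R,t=E[:3,:3],E[:3,3]
    Z.append(np.where(d['depth']>0,d['depth'],np.nan)); ims.append(d['img'])
D=np.nanmedian(Z,0); im=np.median(ims,0).astype(np.uint8)
v,u=np.mgrid[0:480,0:640]
W=(np.stack([(u-d['cx'])/f*D,(v-d['cy'])/f*D,D],-1)-t)@R
print('rack z',np.median(W[262:266,205:230,2]),'table',np.median(W[290:300,220:300,2]))
for n,a,b in(('blue',246,249),('red',286,246),('white',326,243),('green',365,240)):
    z=W[b-28:b+29,a-15:a+16,2]; m=(z>.0285)&(z<.07); m=cv2.morphologyEx(m.astype(np.uint8),cv2.MORPH_OPEN,np.ones((3,3)))
    p=W[b-28:b+29,a-15:a+16][m>0][:,:2]
    c,s,an=cv2.minAreaRect((p*1000).astype(np.float32))
    q=p-p.mean(0); w,V=np.linalg.eigh(q.T@q); ax=V[:,1]*np.sign(V[0,1])
    print(n,'rect',np.round(c,1),np.round(s,1),round(an,1),'mean',(p.mean(0)*1000).round(1),'yaw deg',np.degrees(np.arctan2(ax[1],ax[0])).round(1),'z95',np.nanpercentile(z[m>0],95).round(4))
hsv=cv2.cvtColor(im,cv2.COLOR_RGB2HSV)
m=cv2.inRange(hsv,(22,120,40),(35,255,255)); m[:145]=0;m[185:]=0;m[:,:210]=0;m[:,392:]=0
k,l,st,ce=cv2.connectedComponentsWithStats(m)
d2=d; B=[]
for i in range(1,k):
    if st[i,4]>15:
        B.append(world(d,*ce[i],z=.0365)*1000); print('bar',st[i],ce[i].round(1),B[-1].round(1))
B=np.array(sorted(B,key=lambda p:-p[1]))[:,:2]
print('bays',((B[1:]+B[:-1])/2).round(1).tolist(),'len',np.linalg.norm(np.diff(B,axis=0),axis=1).round(1))
print('dir',(B[0]-B[-1])/np.linalg.norm(B[0]-B[-1]))
# second view for wagon
d=cap('scene'); hsv=cv2.cvtColor(d['img'],cv2.COLOR_RGB2HSV)
m=cv2.inRange(hsv,(22,120,90),(35,255,255)); m[:262]=0;m[352:]=0;m[:,:222]=0;m[:,390:]=0
k,l,st,ce=cv2.connectedComponentsWithStats(m)
for i in range(1,k):
    if st[i,4]>8: print('scene bar',ce[i].round(1),(world(d,*ce[i],z=.0365)*1000).round(1))
```

```text
rack z 0.012777475014182471 table -0.00029983598535301867
blue rect [457.2 104. ] [67.2 27.2] 1.2 mean [456.9 103.1] yaw deg 0.4 z95 0.0475
red rect [463.3  13.7] [75.3 28.8] 4.2 mean [463.3  13.5] yaw deg 3.4 z95 0.0453
white rect [471.4 -76.2] [75.7 26.8] 1.1 mean [470.6 -76.6] yaw deg -0.2 z95 0.0478
green rect [ 481.8 -162.1] [72.  29.2] 10.6 mean [ 480.9 -161.3] yaw deg 11.5 z95 0.0507
bar [215 152   2  19  33] [215.5 160.4] [651.9 174.6  36.5]
bar [257 153   2  20  39] [257.5 162.3] [649.5  80.6  36.5]
bar [299 154   3  20  38] [300.2 163.2] [649.3 -15.   36.5]
bar [342 155   2  21  40] [342.5 165. ] [ 647.1 -110.    36.5]
bar [384 157   2  20  39] [384.5 166.7] [ 645.  -204.4   36.5]
bays [[650.7, 127.6], [649.4, 32.8], [648.2, -62.5], [646.0, -157.2]] len [94.1 95.6 95.  94.4]
dir [0.01836404 0.99983137]
scene bar [228.1 271.3] [ 645.9 -204.    36.5]
scene bar [263.1 287.9] [ 648.1 -109.4   36.5]
scene bar [300.5 304.4] [647.6 -14.4  36.5]
scene bar [339.2 322.5] [649.   80.6  36.5]
scene bar [380.1 341.1] [649.6 175.6  36.5]
```

```bash
cat > plan.py <<'E'
import sys
from h import *
from scipy.spatial.transform import Rotation as Ro
def plan(*T):
    "T: (x,y,z mm, yaw of tool x deg); prints scaled shift/turn from the present pose"
    s=ctrl.sense(); R=Ro.from_rotvec(s['tcp_rot']).as_matrix(); p=s['position']
    y=np.degrees(np.arctan2(R[1,0],R[0,0]))
    print('now',(p*1000).round(1),'yaw',y.round(2),'tilt',np.degrees(np.arccos(-R[2,2])).round(2),'t',s['time_s'],'w',round(s['gripper_width']*1000,1),'grip',round(s['grip_force'],1),'F',s['contact_force'].round(1))
    for t in T:
        sh=R.T@(np.array(t[:3])/1000-p)/.3; print(t,sh.round(3),'turn',round(-(t[3]-y)/360,4))
if __name__=='__main__': plan(*[tuple(map(float,a.split(','))) for a in sys.argv[1:]])
E
python3 plan.py 457,103,120,0.8
```

```text
now [ 207.4 -616.   214.7] yaw 18.61 tilt 0.0 t 0.6 w 94.8 grip 0.0 F [1.1 0.  0.6]
(457.0, 103.0, 120.0, 0.8) [ 1.553 -2.006  0.316] turn 0.0495
```

```bash
R='' ; python3 -m crank '[[[0.55,0.76,-0.98,0.1,0.05],[0.55,0.76,-0.98,0.1,0.05],[0.55,0.76,-0.98,0.1,0.05],[0.55,0.76,-0.98,0.1,0.05],[0.55,0.76,-0.98,0.1,0.05],[0.55,0.76,-0.98,0.1,0.05],[0.55,0.76,-0.98,0.1,0.05],[0.55,0.76,-0.98,0.1,0.05],[0.55,0.76,-0.98,0.1,0.05],[0.55,0.76,-0.98,0.1,0.05]]]' 20; python3 plan.py 457,103,120,0.8
```

```text
time_s: 1.43
position: [0.3308, -0.2593, 0.1838]
tcp_rot: [-3.139, -0.027, -0.001]
contact_force: [0.2, -0.9, -0.5]
gripper_width: 0.0527
grip_force: 0.0
now [ 330.8 -259.3  183.8] yaw 0.98 tilt 0.15 t 1.4333 w 52.7 grip 0.0 F [ 0.2 -0.9 -0.5]
(457.0, 103.0, 120.0, 0.8) [ 0.441 -1.2    0.216] turn 0.0005
```

```bash
python3 -m crank '[[[0.55,0.4,-1,0.15,0],[0.55,0.4,-1,0.15,0],[0.55,0.4,-1,0.15,0],[0.55,0.4,-1,0.15,0],[0.55,0.4,-1,0.15,0],[0.55,0.4,-1,0.15,0],[0.55,0.4,-1,0.15,0],[0.55,0.4,-1,0.15,0],[0.55,0.4,-1,0.15,0],[0.55,0.4,-1,0.15,0]]]'; python3 plan.py 457,103,70,0.8 457,103,25,0.8
```

```text
time_s: 2.27
position: [0.4466, 0.0378, 0.1394]
tcp_rot: [3.141, 0.023, -0.001]
contact_force: [-0.6, -1.0, -0.6]
gripper_width: 0.0522
grip_force: 0.0
now [446.6  37.8 139.4] yaw 0.83 tilt 0.06 t 2.2667 w 52.2 grip 0.0 F [-0.6 -1.  -0.6]
(457.0, 103.0, 70.0, 0.8) [ 0.038 -0.217  0.231] turn 0.0001
(457.0, 103.0, 25.0, 0.8) [ 0.038 -0.217  0.381] turn 0.0001
```

```bash
python3 -m crank '[[[0.55,0.038,-0.217,0,0],[0.55,0.038,-0.217,0.23,0],[0.55,0.038,-0.217,0.23,0],[0.55,0.038,-0.217,0.23,0],[0.55,0.038,-0.217,0.23,0],[0.55,0.038,-0.217,0.23,0]]]'; python3 plan.py  457,103,25,0.8
python3 - <<'E'
from h import *
d=cap('top');g=cv2.convertScaleAbs(cv2.cvtColor(d['img'],cv2.COLOR_RGB2BGR),alpha=2.2)
e=cap('scene');h=cv2.cvtColor(e['img'],cv2.COLOR_RGB2BGR)
a=cv2.resize(g[190:290,190:310],(480,400));b=cv2.resize(h[220:300,330:426],(480,400))
cv2.imwrite('pics/c2.png',cv2.resize(np.hstack([a,b]),(800,333)))
E
```

```text
time_s: 2.77
position: [0.4582, 0.1007, 0.0722]
tcp_rot: [3.141, 0.014, 0.003]
contact_force: [0.5, -0.3, 0.2]
gripper_width: 0.0523
grip_force: 0.0
now [458.2 100.7  72.2] yaw 0.52 tilt 0.11 t 2.7667 w 52.3 grip 0.0 F [ 0.5 -0.3  0.2]
(457.0, 103.0, 25.0, 0.8) [-0.004 -0.008  0.157] turn -0.0008
```

View pics/c2.png

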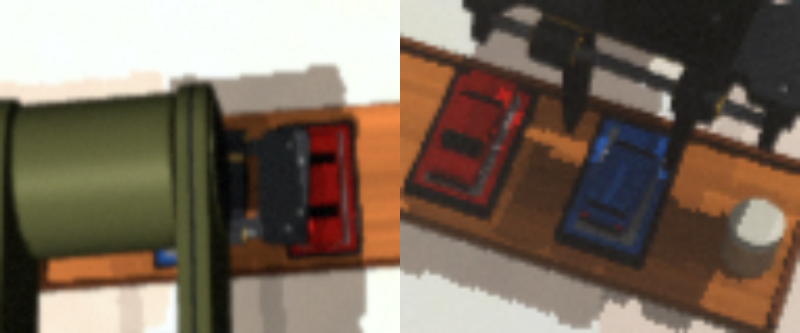

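The right half (scene view) shows the fingers straddling the blue car (crop 620,200), with the red car and the pot clear of them. Descending and closing.

```bash
python3 -m crank '[[[0.55,-0.004,-0.005,0.08,-0.001],[0.55,-0.004,-0.005,0.15,-0.001],[0.55,-0.004,-0.005,0.155,-0.001],[0.55,-0.004,-0.005,0.155,-0.001],[0.55,-0.004,-0.005,0.155,-0.001]]]'; python3 plan.py  457,103,25,0.8
```

```text
time_s: 3.28
position: [0.4573, 0.1031, 0.0259]
tcp_rot: [-3.141, -0.026, -0.004]
contact_force: [-0.3, -0.2, 0.1]
gripper_width: 0.0524
grip_force: 0.0
now [457.3 103.1  25.9] yaw 0.93 tilt 0.15 t 3.2833 w 52.4 grip 0.0 F [-0.3 -0.2  0.1]
(457.0, 103.0, 25.0, 0.8) [-0.001  0.     0.003] turn 0.0004
```

```bash
python3 -m crank '[[[0.2,0,0,0.003,0],[0.2,0,0,0.003,0],[0.2,0,0,0.003,0],[0.2,0,0,0.003,0],[0.2,0,0,0.003,0],[0.2,0,0,0.003,0]]]' 20; python3 plan.py
```

```text
time_s: 3.78
position: [0.4564, 0.1034, 0.0238]
tcp_rot: [-3.141, -0.027, -0.001]
contact_force: [-1.1, 0.4, 3.2]
gripper_width: 0.0288
grip_force: 20.0
now [456.4 103.4  23.8] yaw 0.98 tilt 0.05 t 3.7833 w 28.8 grip 20.0 F [-1.1  0.4  3.2]
```

```bash
python3 -m crank '[[[0.2,0,0,-0.1,0],[0.2,0,0,-0.23,0],[0.2,0,0,-0.35,0],[0.2,0,0,-0.35,0],[0.2,0,0,-0.35,0]]]' 20; python3 plan.py 646.4,-157.8,125,89.2
```

```text
time_s: 4.2
position: [0.4579, 0.1036, 0.1312]
tcp_rot: [-3.141, -0.027, -0.009]
contact_force: [-0.4, -0.5, 0.1]
gripper_width: 0.0288
grip_force: 20.0
now [457.9 103.6 131.2] yaw 0.97 tilt 0.34 t 4.2 w 28.8 grip 20.0 F [-0.4 -0.5  0.1]
(646.4, -157.8, 125.0, 89.2) [0.613 0.882 0.024] turn -0.2451
```

```bash
python3 -m crank '[[[0.2,0.05,0.07,0.01,-0.019],[0.2,0.11,0.16,0.01,-0.038],[0.2,0.17,0.25,0.01,-0.057],[0.2,0.23,0.34,0.01,-0.076],[0.2,0.29,0.43,0.01,-0.095],[0.2,0.35,0.52,0.01,-0.114],[0.2,0.41,0.61,0.01,-0.133],[0.2,0.47,0.7,0.01,-0.152],[0.2,0.53,0.78,0.01,-0.171],[0.2,0.58,0.84,0.01,-0.19],[0.2,0.613,0.882,0.01,-0.21],[0.2,0.613,0.882,0.01,-0.23]]]' 20; python3 plan.py 646.4,-157.8,80,89.2
```

```text
time_s: 5.2
position: [0.6445, -0.1604, 0.1223]
tcp_rot: [-2.335, -2.099, 0.003]
contact_force: [0.6, 0.2, -0.1]
gripper_width: 0.0287
grip_force: 20.0
now [ 644.5 -160.4  122.3] yaw 83.91 tilt 0.17 t 5.2 w 28.7 grip 20.0 F [ 0.6  0.2 -0.1]
(646.4, -157.8, 80.0, 89.2) [0.009 0.006 0.141] turn -0.0147
```

```bash
python3 -m crank '[[[0.2,0.009,0.006,0.03,-0.015],[0.2,0.009,0.006,0.14,-0.015],[0.2,0.009,0.006,0.19,-0.015],[0.2,0.009,0.006,0.19,-0.015],[0.2,0.009,0.006,0.19,-0.015],[0.2,0.009,0.006,0.19,-0.015]]]' 20; python3 plan.py 646.4,-157.8,37.5,89.2;  python3 - <<'E'
from h import *
e=cap('scene');h=cv2.cvtColor(e['img'],cv2.COLOR_RGB2BGR)
cv2.imwrite('pics/c3.png',cv2.resize(h[200:320,160:320],(800,600),interpolation=cv2.INTER_CUBIC))
E
```

```text
time_s: 5.7
position: [0.6465, -0.1556, 0.0685]
tcp_rot: [-2.239, -2.204, 0.0]
contact_force: [0.4, -0.5, 0.8]
gripper_width: 0.0286
grip_force: 20.0
now [ 646.5 -155.6   68.5] yaw 89.09 tilt 0.0 t 5.7 w 28.6 grip 20.0 F [ 0.4 -0.5  0.8]
(646.4, -157.8, 37.5, 89.2) [-0.007 -0.     0.103] turn -0.0003
```

View pics/c3.png

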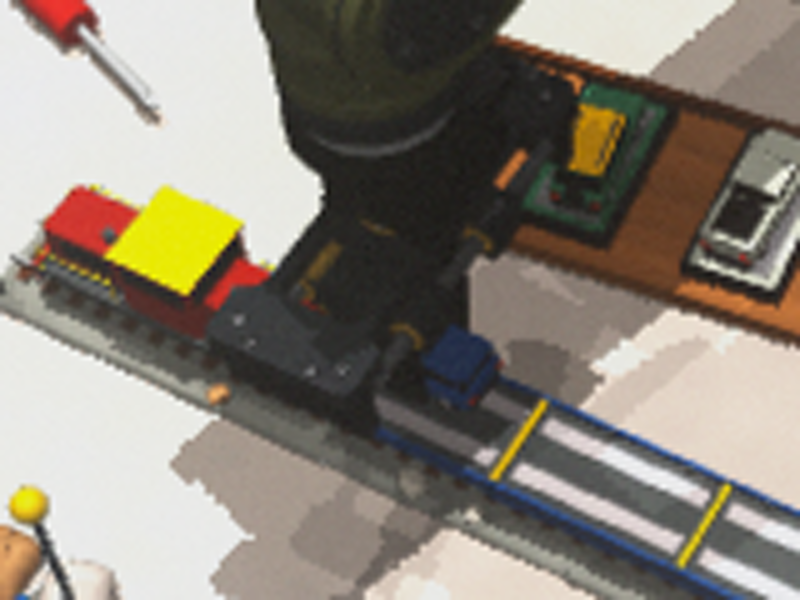

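The blue car hangs level above the loco-end bay (crop 460,370), clear of the loco. Lowering.

```bash
python3 -m crank '[[[0.2,-0.006,0,0.04,0],[0.2,-0.006,0,0.08,0],[0.2,-0.006,0,0.096,0],[0.2,-0.006,0,0.096,0],[0.2,-0.006,0,0.096,0],[0.2,-0.006,0,0.096,0]]]' 20; python3 plan.py 646.4,-157.8,37.5,89.2
```

```text
time_s: 6.25
position: [0.6462, -0.1574, 0.0392]
tcp_rot: [-2.239, -2.204, 0.0]
contact_force: [-0.8, 0.3, -1.4]
gripper_width: 0.0285
grip_force: 20.0
now [ 646.2 -157.4   39.2] yaw 89.09 tilt 0.02 t 6.25 w 28.5 grip 20.0 F [-0.8  0.3 -1.4]
(646.4, -157.8, 37.5, 89.2) [-0.001  0.001  0.006] turn -0.0003
```

```bash
python3 -m crank '[[[0.2,0,0,0.004,0],[0.2,0,0,0.004,0],[0.2,0,0,0.004,0]]]' 20; python3 plan.py 646.4,-157.8,37.5,89.2
```

```text
time_s: 6.5
position: [0.6463, -0.1574, 0.0382]
tcp_rot: [-2.239, -2.204, -0.0]
contact_force: [1.3, 0.4, 0.1]
gripper_width: 0.029
grip_force: 20.0
now [ 646.3 -157.4   38.2] yaw 89.09 tilt 0.0 t 6.5 w 29.0 grip 20.0 F [1.3 0.4 0.1]
(646.4, -157.8, 37.5, 89.2) [-0.001  0.     0.002] turn -0.0003
```

```bash
python3 -m crank '[[[0.2,0,0,0.003,0],[0.2,0,0,0.003,0],[0.4,0,0,0.003,0],[0.55,0,0,0.003,0],[0.55,0,0,0.003,0],[0.55,0,0,0.003,0],[0.55,0,0,-0.12,0],[0.55,0,0,-0.25,0],[0.55,0,0,-0.33,0],[0.55,0,0,-0.33,0]]]' 20; python3 plan.py 463.3,13.6,125,3.8; python3 plan.py 463.3,13.6,70,3.8
```

```text
time_s: 7.33
position: [0.6506, -0.1587, 0.1455]
tcp_rot: [2.231, 2.196, 0.01]
contact_force: [2.1, -0.8, 0.9]
gripper_width: 0.0522
grip_force: 0.0
now [ 650.6 -158.7  145.5] yaw 89.1 tilt 0.75 t 7.3333 w 52.2 grip 0.0 F [ 2.1 -0.8  0.9]
(463.3, 13.6, 125.0, 3.8) [ 0.565 -0.634  0.058] turn 0.2369
now [ 650.6 -158.7  145.5] yaw 89.1 tilt 0.75 t 7.3333 w 52.2 grip 0.0 F [ 2.1 -0.8  0.9]
(463.3, 13.6, 70.0, 3.8) [ 0.565 -0.637  0.242] turn 0.2369
```

```bash
python3 -m crank '[[[0.55,0.05,-0.06,0,0.02],[0.55,0.11,-0.13,0,0.04],[0.55,0.17,-0.2,0,0.06],[0.55,0.23,-0.27,0,0.08],[0.55,0.29,-0.34,0,0.1],[0.55,0.35,-0.41,0,0.119],[0.55,0.41,-0.48,0,0.138],[0.55,0.47,-0.55,0,0.157],[0.55,0.53,-0.6,0,0.176],[0.55,0.565,-0.62,0,0.195],[0.55,0.565,-0.62,0.05,0.214],[0.55,0.565,-0.62,0.1,0.23]]]' 20; python3 plan.py 463.3,13.6,70,3.8;  python3 - <<'E'
from h import *
e=cap('scene');h=cv2.cvtColor(e['img'],cv2.COLOR_RGB2BGR)
cv2.imwrite('pics/c4.png',cv2.resize(h[200:360,180:393],(800,600),interpolation=cv2.INTER_CUBIC))
E
```

```text
time_s: 8.33
position: [0.4634, 0.0157, 0.1075]
tcp_rot: [3.137, 0.166, 0.005]
contact_force: [-0.5, -0.2, -1.1]
gripper_width: 0.0524
grip_force: 0.0
now [463.4  15.7 107.5] yaw 6.06 tilt 0.18 t 8.3333 w 52.4 grip 0.0 F [-0.5 -0.2 -1.1]
(463.3, 13.6, 70.0, 3.8) [-0.001  0.007  0.125] turn 0.0063
```

View pics/c4.png

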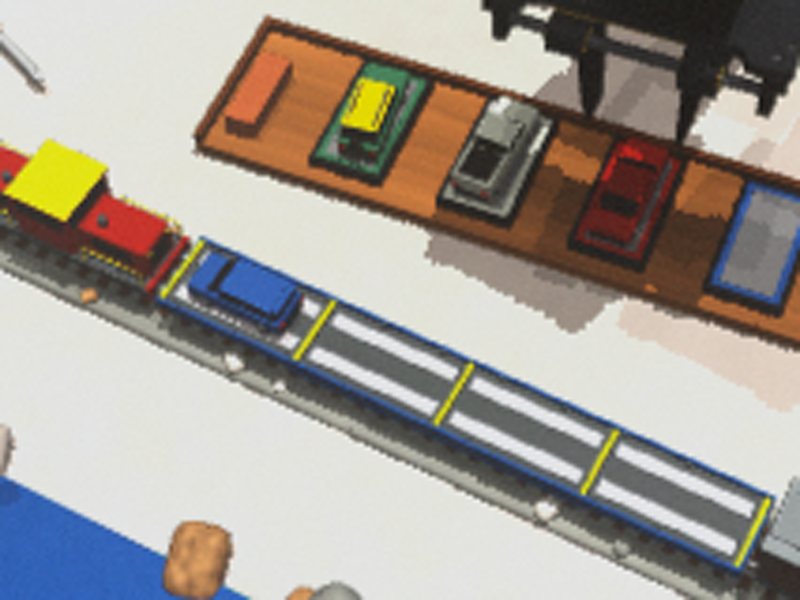

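The blue car stands upright in the loco bay (crop 245,290), perhaps slightly towards the loco; I'll measure that later. The fingers are above the red car (630,200).

```bash
python3 -m crank '[[[0.55,0,0.005,0.06,0.006],[0.55,0,0.005,0.12,0.006],[0.55,0,0.005,0.125,0.006],[0.55,0,0.005,0.125,0.006],[0.55,0,0.005,0.125,0.006]]]' 20; python3 plan.py 463.3,13.6,25,3.8;  cat > meas.py <<'E'
import sys
from h import *
Z=[]
for i in range(4):
    d=cap('top'); Z.append(np.where(d['depth']>0,d['depth'],np.nan))
f=240/np.tan(np.radians(d['vertical_fov'])/2); E=np.array(d['extrinsics']); R,t=E[:3,:3],E[:3,3]
D=np.nanmedian(Z,0); v,u=np.mgrid[0:480,0:640]
W=(np.stack([(u-d['cx'])/f*D,(v-d['cy'])/f*D,D],-1)-t)@R
for i,y in enumerate((-157.2,-62.2,32.8,127.8)):
    x=648.4+(y+14.7)*.0137
    q=(W[...,:2]*1000-[x,y])
    m=(abs(q[...,0])<26)&(abs(q[...,1])<46)&(W[...,2]>.0415)&(W[...,2]<.08)
    m=cv2.morphologyEx(m.astype(np.uint8),cv2.MORPH_OPEN,np.ones((3,3)))
    p=q[m>0]
    if len(p)<100: print(i,'empty',len(p)); continue
    c,s,a=cv2.minAreaRect(p.astype(np.float32)); print(i,'offset from bay centre',np.round(c,1),p.mean(0).round(1),np.round(s,1),round(a,1))
E
python3 meas.py
```

```text
time_s: 8.8
position: [0.4636, 0.0134, 0.0703]
tcp_rot: [-3.139, -0.115, -0.001]
contact_force: [-0.1, -0.1, -0.8]
gripper_width: 0.0524
grip_force: 0.0
now [463.6  13.4  70.3] yaw 4.18 tilt 0.02 t 8.8 w 52.4 grip 0.0 F [-0.1 -0.1 -0.8]
(463.3, 13.6, 25.0, 3.8) [-0.001 -0.001  0.151] turn 0.001
0 offset from bay centre [ 0.8 -1.3] [ 0.1 -1.1] [28.9 65.1] 1.4
1 empty 0
2 empty 0
3 empty 0
```

Blue is within about 1 mm of its bay centre. Next, grasp red.

```bash
python3 -m crank '[[[0.55,0,0,0.08,0.001],[0.55,0,0,0.14,0.001],[0.55,0,0,0.15,0.001],[0.55,0,0,0.15,0.001],[0.55,0,0,0.15,0.001],[0.2,0,0,0.15,0.001],[0.2,0,0,0.15,0.001],[0.2,0,0,0.15,0.001],[0.2,0,0,0.15,0.001],[0.2,0,0,0.15,0.001],[0.2,0,0,0.15,0.001]]]' 20; python3 plan.py
```

```text
time_s: 9.92
position: [0.4637, 0.0135, 0.0253]
tcp_rot: [3.14, 0.103, 0.001]
contact_force: [0.4, 0.2, 2.5]
gripper_width: 0.0289
grip_force: 20.0
now [463.7  13.5  25.3] yaw 3.77 tilt 0.05 t 9.9167 w 28.9 grip 20.0 F [0.4 0.2 2.5]
```

```bash
python3 -m crank '[[[0.2,0,0,-0.1,0],[0.2,0,0,-0.23,0],[0.2,0,0,-0.34,0],[0.2,0,0,-0.34,0],[0.2,0,0,-0.34,0]]]' 20; python3 plan.py 647.7,-61.5,125,89.2
```

```text
time_s: 10.33
position: [0.4649, 0.0134, 0.1293]
tcp_rot: [3.139, 0.103, 0.008]
contact_force: [-0.4, 0.8, -0.6]
gripper_width: 0.0289
grip_force: 20.0
now [464.9  13.4 129.3] yaw 3.78 tilt 0.3 t 10.3333 w 28.9 grip 20.0 F [-0.4  0.8 -0.6]
(647.7, -61.5, 125.0, 89.2) [0.591 0.289 0.018] turn -0.2373
```

```bash
python3 -m crank '[[[0.2,0.05,0.025,0,-0.019],[0.2,0.1,0.05,0,-0.039],[0.2,0.16,0.08,0,-0.058],[0.2,0.22,0.11,0,-0.078],[0.2,0.28,0.14,0,-0.097],[0.2,0.34,0.17,0,-0.117],[0.2,0.4,0.2,0,-0.136],[0.2,0.46,0.23,0,-0.155],[0.2,0.52,0.26,0,-0.175],[0.2,0.57,0.28,0,-0.194],[0.2,0.593,0.289,0.02,-0.213],[0.2,0.593,0.289,0.05,-0.232]]]' 20; python3 plan.py 647.7,-61.5,60,89.2
```

```text
time_s: 11.33
position: [0.6472, -0.0619, 0.1098]
tcp_rot: [-2.267, -2.174, 0.001]
contact_force: [-0.1, 0.5, 0.3]
gripper_width: 0.0289
grip_force: 20.0
now [647.2 -61.9 109.8] yaw 87.6 tilt 0.07 t 11.3333 w 28.9 grip 20.0 F [-0.1  0.5  0.3]
(647.7, -61.5, 60.0, 89.2) [0.001 0.002 0.166] turn -0.0045
```

```bash
python3 -m crank '[[[0.2,0.001,0.002,0.06,-0.005],[0.2,0.001,0.002,0.13,-0.005],[0.2,0.001,0.002,0.19,-0.005],[0.2,0.001,0.002,0.19,-0.005],[0.2,0.001,0.002,0.19,-0.005],[0.2,0.001,0.002,0.19,-0.005]]]' 20; python3 plan.py 647.7,-61.5,38.6,89.2
```

```text
time_s: 11.83
position: [0.6469, -0.061, 0.0544]
tcp_rot: [-2.238, -2.203, 0.001]
contact_force: [0.7, -0.0, 0.5]
gripper_width: 0.0289
grip_force: 20.0
now [646.9 -61.   54.4] yaw 89.09 tilt 0.05 t 11.8333 w 28.9 grip 20.0 F [ 0.7 -0.   0.5]
(647.7, -61.5, 38.6, 89.2) [-0.002  0.003  0.053] turn -0.0003
```

```bash
python3 -m crank '[[[0.2,-0.002,0.003,0.03,0],[0.2,-0.002,0.003,0.045,0],[0.2,-0.002,0.003,0.051,0],[0.2,-0.002,0.003,0.051,0],[0.2,-0.002,0.003,0.051,0]]]' 20; python3 plan.py 647.7,-61.5,38.6,89.2
```

```text
time_s: 12.25
position: [0.6481, -0.0617, 0.0397]
tcp_rot: [2.239, 2.204, 0.0]
contact_force: [0.2, -0.7, -1.1]
gripper_width: 0.0293
grip_force: 20.0
now [648.1 -61.7  39.7] yaw 89.09 tilt 0.02 t 12.25 w 29.3 grip 20.0 F [ 0.2 -0.7 -1.1]
(647.7, -61.5, 38.6, 89.2) [ 0.    -0.001  0.004] turn -0.0003
```

Release; then retreat.

```bash
python3 -m crank '[[[0.2,0,0,0.004,0],[0.2,0,0,0.004,0],[0.4,0,0,0.004,0],[0.55,0,0,0.004,0],[0.55,0,0,0.004,0],[0.55,0,0,-0.12,0],[0.55,0,0,-0.25,0],[0.55,0,0,-0.3,0],[0.55,0,0,-0.3,0],[0.55,0,0,-0.3,0]]]' 20; python3 plan.py 471,-76.4,125,0.5
```

```text
time_s: 13.08
position: [0.6487, -0.0618, 0.1306]
tcp_rot: [2.237, 2.202, 0.002]
contact_force: [-0.1, 0.5, -0.8]
gripper_width: 0.0522
grip_force: 0.0
now [648.7 -61.8 130.6] yaw 89.09 tilt 0.15 t 13.0833 w 52.2 grip 0.0 F [-0.1  0.5 -0.8]
(471.0, -76.4, 125.0, 0.5) [-0.058 -0.591  0.017] turn 0.2461
```

```bash
python3 -m crank '[[[0.55,0,-0.06,0,0.02],[0.55,-0.01,-0.12,0,0.04],[0.55,-0.02,-0.18,0,0.06],[0.55,-0.03,-0.24,0,0.08],[0.55,-0.04,-0.3,0,0.1],[0.55,-0.05,-0.36,0,0.119],[0.55,-0.058,-0.42,0,0.138],[0.55,-0.058,-0.48,0,0.157],[0.55,-0.058,-0.54,0,0.176],[0.55,-0.058,-0.58,0,0.195],[0.55,-0.058,-0.59,0.05,0.214],[0.55,-0.058,-0.59,0.08,0.233]]]' 20; python3 plan.py 471,-76.4,70,0.5
```

```text
time_s: 14.08
position: [0.4681, -0.0758, 0.1023]
tcp_rot: [-3.138, -0.133, 0.006]
contact_force: [0.9, -0.3, -0.6]
gripper_width: 0.0523
grip_force: 0.0
now [468.1 -75.8 102.3] yaw 4.85 tilt 0.24 t 14.0833 w 52.3 grip 0.0 F [ 0.9 -0.3 -0.6]
(471.0, -76.4, 70.0, 0.5) [0.01  0.003 0.108] turn 0.0121
```

```bash
python3 -m crank '[[[0.55,0.009,0.003,0.05,0.012],[0.55,0.009,0.003,0.1,0.012],[0.55,0.009,0.003,0.11,0.012],[0.55,0.009,0.003,0.11,0.012],[0.55,0.009,0.003,0.11,0.012]]]' 20; python3 plan.py 471,-76.4,25,0.5; python3 meas.py;  python3 - <<'E'
from h import *
e=cap('scene');h=cv2.cvtColor(e['img'],cv2.COLOR_RGB2BGR)
cv2.imwrite('pics/c5.png',cv2.resize(h[200:360,180:393],(800,600),interpolation=cv2.INTER_CUBIC))
E
```

```text
time_s: 14.5
position: [0.4727, -0.0767, 0.0715]
tcp_rot: [-3.141, -0.025, 0.003]
contact_force: [0.3, -0.2, -0.3]
gripper_width: 0.0521
grip_force: 0.0
now [472.7 -76.7  71.5] yaw 0.9 tilt 0.13 t 14.5 w 52.1 grip 0.0 F [ 0.3 -0.2 -0.3]
(471.0, -76.4, 25.0, 0.5) [-0.005 -0.001  0.155] turn 0.0011
0 offset from bay centre [ 1.8 -0.6] [ 0.  -0.7] [66.9 29.7] 89.3
1 offset from bay centre [ 2.3 -0.6] [ 1.1 -0.7] [29.4 73.7] 0.4
2 empty 0
3 empty 0
```

View pics/c5.png

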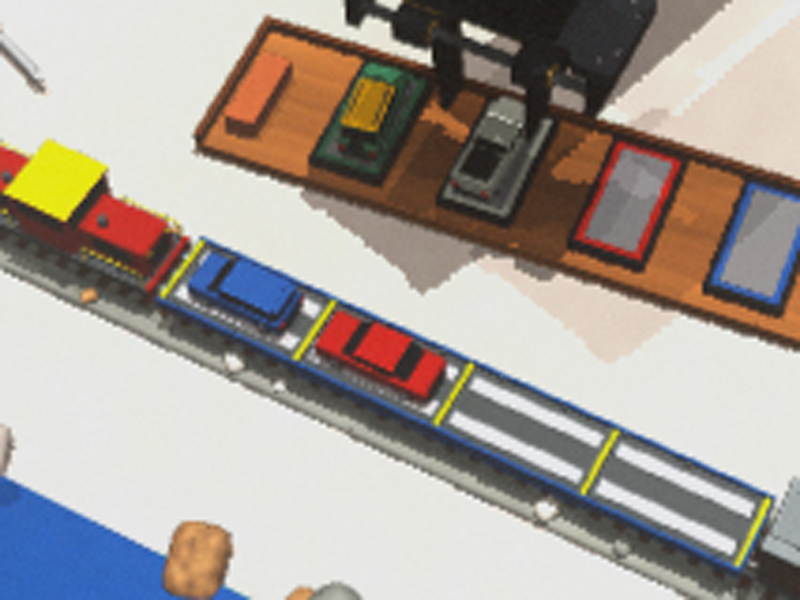

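Blue (245,290) and red (380,355) stand upright and centred in their bays. The fingers straddle the white pick-up (495,150).

```bash
python3 -m crank '[[[0.55,-0.004,0,0.08,0.001],[0.55,-0.004,0,0.14,0.001],[0.55,-0.004,0,0.153,0.001],[0.55,-0.004,0,0.153,0.001],[0.55,-0.004,0,0.153,0.001],[0.2,-0.004,0,0.153,0.001],[0.2,-0.004,0,0.153,0.001],[0.2,-0.004,0,0.153,0.001],[0.2,-0.004,0,0.153,0.001],[0.2,-0.004,0,0.153,0.001],[0.2,-0.004,0,0.153,0.001]]]' 20; python3 plan.py
```

```text
time_s: 15.67
position: [0.4728, -0.077, 0.0272]
tcp_rot: [3.141, 0.015, 0.002]
contact_force: [-0.3, -0.4, 2.5]
gripper_width: 0.0287
grip_force: 20.0
now [472.8 -77.   27.2] yaw 0.53 tilt 0.06 t 15.6667 w 28.7 grip 20.0 F [-0.3 -0.4  2.5]
```

```bash
python3 -m crank '[[[0.4,-0.004,0,0,0],[0.4,-0.004,0,0.006,0],[0.4,-0.004,0,0.006,0],[0.2,-0.004,0,0.006,0],[0.2,-0.004,0,0.006,0],[0.2,-0.004,0,0.006,0],[0.2,-0.004,0,0.006,0],[0.2,-0.004,0,0.006,0]]]' 20; python3 plan.py
```

```text
time_s: 16.33
position: [0.471, -0.0769, 0.0246]
tcp_rot: [-3.141, -0.015, 0.0]
contact_force: [0.2, 0.6, -0.2]
gripper_width: 0.0287
grip_force: 20.0
now [471.  -76.9  24.6] yaw 0.54 tilt 0.02 t 16.3333 w 28.7 grip 20.0 F [ 0.2  0.6 -0.2]
```

```bash
python3 -m crank '[[[0.2,0,0,-0.1,0],[0.2,0,0,-0.23,0],[0.2,0,0,-0.34,0],[0.2,0,0,-0.34,0],[0.2,0,0,-0.34,0]]]' 20; python3 plan.py 648.7,33,125,89.2
```

```text
time_s: 16.75
position: [0.4729, -0.0774, 0.1295]
tcp_rot: [3.14, 0.015, 0.009]
contact_force: [0.1, -0.5, -1.6]
gripper_width: 0.0291
grip_force: 20.0
now [472.9 -77.4 129.5] yaw 0.53 tilt 0.33 t 16.75 w 29.1 grip 20.0 F [ 0.1 -0.5 -1.6]
(648.7, 33.0, 125.0, 89.2) [ 0.589 -0.363  0.018] turn -0.2463
```

```bash
python3 -m crank '[[[0.2,0.05,-0.03,0,-0.02],[0.2,0.1,-0.06,0,-0.04],[0.2,0.16,-0.1,0,-0.06],[0.2,0.22,-0.14,0,-0.08],[0.2,0.28,-0.17,0,-0.1],[0.2,0.34,-0.21,0,-0.119],[0.2,0.4,-0.25,0,-0.138],[0.2,0.46,-0.29,0,-0.157],[0.2,0.52,-0.32,0,-0.176],[0.2,0.57,-0.35,0,-0.195],[0.2,0.592,-0.364,0.02,-0.214],[0.2,0.592,-0.364,0.05,-0.233]]]' 20; python3 plan.py 648.7,33,55,89.2
```

```text
time_s: 17.75
position: [0.6484, 0.035, 0.11]
tcp_rot: [-2.319, -2.118, 0.001]
contact_force: [-0.3, -0.9, -0.3]
gripper_width: 0.0288
grip_force: 20.0
now [648.4  35.  110. ] yaw 84.82 tilt 0.06 t 17.75 w 28.8 grip 20.0 F [-0.3 -0.9 -0.3]
(648.7, 33.0, 55.0, 89.2) [-0.006  0.002  0.183] turn -0.0122
```

```bash
python3 -m crank '[[[0.2,-0.006,0.002,0.06,-0.012],[0.2,-0.006,0.002,0.13,-0.012],[0.2,-0.006,0.002,0.18,-0.012],[0.2,-0.006,0.002,0.18,-0.012],[0.2,-0.006,0.002,0.18,-0.012],[0.2,-0.006,0.002,0.18,-0.012]]]' 20; python3 plan.py 648.7,33,38.3,89.2
```

```text
time_s: 18.25
position: [0.6483, 0.0321, 0.058]
tcp_rot: [2.246, 2.196, 0.0]
contact_force: [0.0, 0.6, 0.5]
gripper_width: 0.0287
grip_force: 20.0
now [648.3  32.1  58. ] yaw 88.72 tilt 0.01 t 18.25 w 28.7 grip 20.0 F [0.  0.6 0.5]
(648.7, 33.0, 38.3, 89.2) [0.003 0.001 0.066] turn -0.0013
```

```bash
python3 -m crank '[[[0.2,0.002,0.001,0.03,-0.001],[0.2,0.002,0.001,0.055,-0.001],[0.2,0.002,0.001,0.062,-0.001],[0.2,0.002,0.001,0.062,-0.001],[0.2,0.002,0.001,0.062,-0.001],[0.2,0.002,0.001,0.062,-0.001]]]' 20; python3 plan.py 648.7,33,38.3,89.2
```

```text
time_s: 18.75
position: [0.6485, 0.0327, 0.0393]
tcp_rot: [2.239, 2.204, 0.0]
contact_force: [-0.5, -0.4, -1.4]
gripper_width: 0.0287
grip_force: 20.0
now [648.5  32.7  39.3] yaw 89.09 tilt 0.02 t 18.75 w 28.7 grip 20.0 F [-0.5 -0.4 -1.4]
(648.7, 33.0, 38.3, 89.2) [0.001 0.001 0.003] turn -0.0003
```

```bash
python3 -m crank '[[[0.2,0,0,0.004,0],[0.2,0,0,0.004,0],[0.4,0,0,0.004,0],[0.55,0,0,0.004,0],[0.55,0,0,0.004,0],[0.55,0,0,-0.12,0],[0.55,0,0,-0.25,0],[0.55,0,0,-0.3,0],[0.55,0,0,-0.3,0],[0.55,0,0,-0.3,0]]]' 20; python3 plan.py 481.5,-161.9,125,11
```

```text
time_s: 19.58
position: [0.6492, 0.0326, 0.1305]
tcp_rot: [2.238, 2.202, 0.003]
contact_force: [-0.2, 0.5, -0.7]
gripper_width: 0.0523
grip_force: 0.0
now [649.2  32.6 130.5] yaw 89.09 tilt 0.16 t 19.5833 w 52.3 grip 0.0 F [-0.2  0.5 -0.7]
(481.5, -161.9, 125.0, 11.0) [-0.657 -0.549  0.017] turn 0.2169
```

```bash
python3 -m crank '[[[0.55,-0.06,-0.05,0,0.018],[0.55,-0.12,-0.1,0,0.036],[0.55,-0.18,-0.15,0,0.055],[0.55,-0.25,-0.21,0,0.074],[0.55,-0.32,-0.27,0,0.093],[0.55,-0.39,-0.33,0,0.112],[0.55,-0.46,-0.39,0,0.131],[0.55,-0.53,-0.45,0,0.15],[0.55,-0.6,-0.5,0,0.169],[0.55,-0.64,-0.53,0,0.188],[0.55,-0.657,-0.549,0.05,0.206],[0.55,-0.657,-0.549,0.08,0.217]]]' 20; python3 plan.py 481.5,-161.9,70,11; python3 meas.py;  python3 - <<'E'
from h import *
e=cap('scene');h=cv2.cvtColor(e['img'],cv2.COLOR_RGB2BGR)
cv2.imwrite('pics/c6.png',cv2.resize(h[200:360,180:393],(800,600),interpolation=cv2.INTER_CUBIC))
E
```

```text
time_s: 20.58
position: [0.4779, -0.1623, 0.1021]
tcp_rot: [-3.126, -0.289, 0.006]
contact_force: [0.8, -0.1, -0.6]
gripper_width: 0.0527
grip_force: 0.0
now [ 477.9 -162.3  102.1] yaw 10.56 tilt 0.25 t 20.5833 w 52.7 grip 0.0 F [ 0.8 -0.1 -0.6]
(481.5, -161.9, 70.0, 11.0) [0.012 0.001 0.107] turn -0.0012
0 offset from bay centre [ 0.7 -0.4] [ 0.1 -0.6] [29.4 66.9] 1.0
1 offset from bay centre [ 2.5 -1.5] [ 1.2 -1. ] [75.9 29.5] 88.5
2 offset from bay centre [ 0.6 -1.5] [ 0.2 -1.6] [75.6 27.8] 89.1
3 empty 0
```

View pics/c6.png

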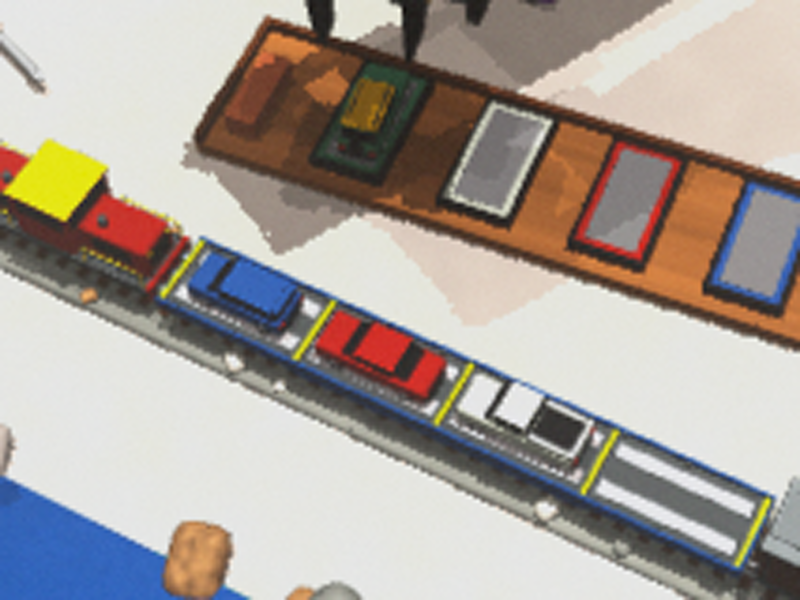

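Three cars stand centred in order: blue, red and white (525,415). The fingers are above the green car (370,110).

```bash
python3 -m crank '[[[0.55,0.004,0.001,0.05,-0.001],[0.55,0.004,0.001,0.1,-0.001],[0.55,0.004,0.001,0.107,-0.001],[0.55,0.004,0.001,0.107,-0.001],[0.55,0.004,0.001,0.107,-0.001],[0.55,0.004,0.001,0.107,-0.001]]]' 20; python3 plan.py 481.5,-161.9,25,11
```

```text
time_s: 21.33
position: [0.4826, -0.1621, 0.0742]
tcp_rot: [3.125, 0.311, 0.002]
contact_force: [-0.1, 0.5, -0.5]
gripper_width: 0.0525
grip_force: 0.0
now [ 482.6 -162.1   74.2] yaw 11.37 tilt 0.1 t 21.3333 w 52.5 grip 0.0 F [-0.1  0.5 -0.5]
(481.5, -161.9, 25.0, 11.0) [-0.004 -0.001  0.164] turn 0.001
```

```bash
python3 -m crank '[[[0.55,-0.002,0,0.08,0.001],[0.55,-0.002,0,0.15,0.001],[0.55,-0.002,0,0.163,0.001],[0.55,-0.002,0,0.163,0.001],[0.55,-0.002,0,0.163,0.001],[0.55,-0.002,0,0.163,0.001]]]' 20; python3 plan.py 481.5,-161.9,24.7,11
```

```text
time_s: 21.83
position: [0.4825, -0.1625, 0.0258]
tcp_rot: [3.126, 0.3, 0.004]
contact_force: [-0.1, -0.6, 0.1]
gripper_width: 0.0522
grip_force: 0.0
now [ 482.5 -162.5   25.8] yaw 10.98 tilt 0.16 t 21.8333 w 52.2 grip 0.0 F [-0.1 -0.6  0.1]
(481.5, -161.9, 24.7, 11.0) [-0.003 -0.003  0.004] turn -0.0001
```

```bash
python3 -m crank '[[[0.55,-0.002,-0.002,0.003,0],[0.2,-0.002,-0.002,0.003,0],[0.2,-0.002,-0.002,0.003,0],[0.2,-0.002,-0.002,0.003,0],[0.2,-0.002,-0.002,0.003,0],[0.2,-0.002,-0.002,0.003,0],[0.2,-0.002,-0.002,0.003,0]]]' 20; python3 plan.py; python3 -m crank '[[[0.2,0,0,-0.1,0],[0.2,0,0,-0.23,0],[0.2,0,0,-0.34,0],[0.2,0,0,-0.34,0],[0.2,0,0,-0.34,0]]]' 20; python3 plan.py 650,128.5,125,89.2
```

```text
time_s: 22.42
position: [0.4806, -0.1616, 0.0234]
tcp_rot: [3.127, 0.3, 0.0]
contact_force: [0.4, 1.0, 1.3]
gripper_width: 0.029
grip_force: 20.0
now [ 480.6 -161.6   23.4] yaw 10.97 tilt 0.01 t 22.4167 w 29.0 grip 20.0 F [0.4 1.  1.3]
time_s: 22.83
position: [0.4822, -0.1623, 0.128]
tcp_rot: [3.124, 0.3, 0.008]
contact_force: [-0.7, 0.2, -0.4]
gripper_width: 0.029
grip_force: 20.0
now [ 482.2 -162.3  128. ] yaw 10.97 tilt 0.32 t 22.8333 w 29.0 grip 20.0 F [-0.7  0.2 -0.4]
(650.0, 128.5, 125.0, 89.2) [ 0.734 -0.845  0.011] turn -0.2173
```

```bash
python3 -m crank '[[[0.2,0.06,-0.07,0,-0.018],[0.2,0.13,-0.15,0,-0.037],[0.2,0.2,-0.23,0,-0.056],[0.2,0.27,-0.31,0,-0.075],[0.2,0.34,-0.39,0,-0.094],[0.2,0.41,-0.47,0,-0.113],[0.2,0.48,-0.55,0,-0.132],[0.2,0.55,-0.63,0,-0.151],[0.2,0.62,-0.71,0,-0.17],[0.2,0.68,-0.78,0,-0.189],[0.2,0.72,-0.83,0,-0.205],[0.2,0.735,-0.846,0.02,-0.217]]]' 20; python3 plan.py 650,128.5,55,89.2
```

```text
time_s: 23.83
position: [0.649, 0.1323, 0.1176]
tcp_rot: [-2.23, -2.211, 0.001]
contact_force: [-0.5, 0.4, -0.3]
gripper_width: 0.029
grip_force: 20.0
now [649.  132.3 117.6] yaw 89.5 tilt 0.09 t 23.8333 w 29.0 grip 20.0 F [-0.5  0.4 -0.3]
(650.0, 128.5, 55.0, 89.2) [-0.013  0.004  0.209] turn 0.0008
```

```bash
python3 -m crank '[[[0.2,-0.006,0.002,0.03,0.001],[0.2,-0.006,0.002,0.12,0.001],[0.2,-0.006,0.002,0.2,0.001],[0.2,-0.006,0.002,0.2,0.001],[0.2,-0.006,0.002,0.2,0.001],[0.2,-0.006,0.002,0.2,0.001]]]' 20; python3 plan.py 650,128.5,37.8,89.2
```

```text
time_s: 24.33
position: [0.649, 0.1272, 0.0592]
tcp_rot: [-2.247, -2.195, 0.001]
contact_force: [0.6, -0.6, -0.2]
gripper_width: 0.029
grip_force: 20.0
now [649.  127.2  59.2] yaw 88.65 tilt 0.04 t 24.3333 w 29.0 grip 20.0 F [ 0.6 -0.6 -0.2]
(650.0, 128.5, 37.8, 89.2) [0.004 0.003 0.071] turn -0.0015
```

```bash
python3 -m crank '[[[0.2,0.003,0.002,0.03,-0.001],[0.2,0.003,0.002,0.055,-0.001],[0.2,0.003,0.002,0.067,-0.001],[0.2,0.003,0.002,0.067,-0.001],[0.2,0.003,0.002,0.067,-0.001],[0.2,0.003,0.002,0.067,-0.001]]]' 20; python3 plan.py 650,128.5,37.8,89.2
```

```text
time_s: 24.83
position: [0.6501, 0.1288, 0.0395]
tcp_rot: [2.239, 2.204, 0.001]
contact_force: [0.2, -0.1, -0.5]
gripper_width: 0.0289
grip_force: 20.0
now [650.1 128.8  39.5] yaw 89.09 tilt 0.03 t 24.8333 w 28.9 grip 20.0 F [ 0.2 -0.1 -0.5]
(650.0, 128.5, 37.8, 89.2) [-0.001 -0.     0.006] turn -0.0003
```

```bash
python3 -m crank '[[[0.2,0,0,0.005,0],[0.2,0,0,0.005,0],[0.2,0,0,0.005,0],[0.4,0,0,0.005,0],[0.55,0,0,0.005,0],[0.55,0,0,0.005,0],[0.55,0,0,-0.12,0],[0.55,0,0,-0.25,0],[0.55,0,0,-0.35,0],[0.55,0,0,-0.35,0]]]' 20; python3 -m crank '[[[0.55,0,-0.1,-0.1,0],[0.55,0,-0.23,-0.2,0],[0.55,0,-0.36,-0.2,0],[0.55,0,-0.49,-0.2,0],[0.55,0,-0.6,-0.2,0],[0.55,0,-0.6,-0.2,0],[0.55,0,-0.6,-0.2,0],[0.55,0,-0.6,-0.2,0]]]'; python3 meas.py;  python3 - <<'E'
from h import *
e=cap('scene');h=cv2.cvtColor(e['img'],cv2.COLOR_RGB2BGR)
cv2.imwrite('pics/c7.png',cv2.resize(h[200:360,180:393],(800,600),interpolation=cv2.INTER_CUBIC))
E
```

```text
time_s: 25.67
position: [0.6547, 0.1293, 0.1537]
tcp_rot: [2.233, 2.198, 0.018]
contact_force: [0.9, 0.2, 1.0]
gripper_width: 0.0523
grip_force: 0.0
time_s: 26.33
position: [0.4705, 0.1316, 0.2045]
tcp_rot: [2.238, 2.203, 0.002]
contact_force: [0.6, 0.2, -0.3]
gripper_width: 0.0524
grip_force: 0.0
0 offset from bay centre [ 1.4 -0.3] [ 0.1 -0.7] [29.7 66.8] 0.6
1 offset from bay centre [ 2.3 -1.5] [ 1.2 -1. ] [75.9 29.2] 89.1
2 offset from bay centre [ 0.4 -1.4] [ 0.2 -1.6] [75.7 27.4] 89.6
3 offset from bay centre [ 0.1 -0.1] [-0.2 -2.3] [29.2 72.9] 1.0
```

View pics/c7.png

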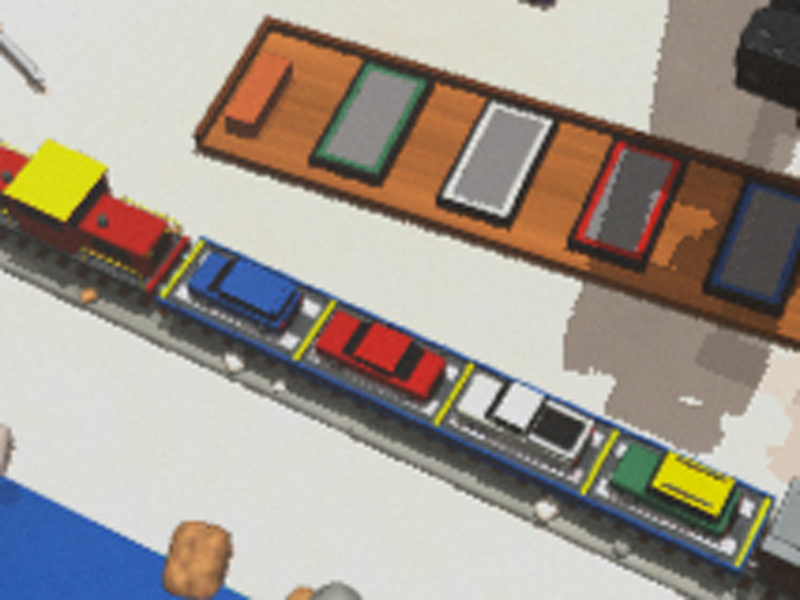

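All four cars stand upright and centred in order: blue (245,290) next to the loco, red (380,355), white (525,415), green (680,485) at the van end. The arm is clear.

```bash
python3 -c "
from rig import ctrl
print(ctrl.finish_job())"
```

```text
the job is handed in; nothing more can be done
None
```

The job is handed in: the four cars stand on their wheels in order from the loco (blue, red, white, green), each within about 3 mm of its bay centre, after about 27 s of robot time.

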